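Take the lemon out of the sliding-lid box

TASK

Open the wooden keeper box: raise the handle end of its sliding lid over the stop lip, slide the lid out of its grooves and lay it flat on the bare worktop, handle up. Then take the lemon out of the box and set it on the chopping board. Put lid and lemon down gently rather than dropping them, and leave the tumbler, the tin and the salt shaker where they stand.

Things in the scene. Friction and masses are not known exactly. Their poses are not given: they have to be found in the camera images.
- keeper_box: Wooden box, fixed to the worktop, 200 (x) x 140 (y) x 91 (z) mm. Origin: centre of its underside. Front = its -x end, toward which the lid slides out. Inner floor 8 mm up, inside 182 x 108 mm. The lid lies on side ledges 74 mm up (y = +-54 to 62 mm), between side guides 85 mm high, with 2 mm play on either side. The rest of the box is told under box_lip and box_strips.
- box_lip (a point): Middle of the top edge of the box's front wall (9 mm thick, x = -100 to -91 mm of the box): the stop lip, 81 mm up, 7 mm above the ledges and 1 mm above the top of the closed lid. It stops the lid from sliding until the lid's front end is raised over it.
- box_strips (a point): Point 85 mm up between the front ends of two retaining strips that run over the side walls from here (x = 40 mm of the box) to the rear end. Under them the lid's rear has 5 mm of free height: it cannot be lifted straight off, but its front end can be raised about 15 mm (lid tilts up to 0.08 rad). Slid forward 50 mm or more, the lid's rear is clear of the strips and the lid lifts away.
- lid_bar (a point): Centre of the steel bow handle of the loose wooden lid (plate 178 x, 120 y, 6 z mm; 0.18 kg; axes as the box's when closed). Round bar 12 mm thick along y, free for 64 mm, feet at y = +-38 mm. It is 26 mm above the lid's top face, 40 mm behind the front (-x) edge, 49 mm in front of the plate's centre, 138 mm ahead of the rear edge. On the worktop the bar is 32 mm up; closed, 106 mm.
- lemon_centre (a point): Centre of the yellow lemon, loose on the box's inner floor under the lid: 78 mm long (x axis), 55 wide (y), 56 high (z), 0.11 kg. It lies roughly across the box (long axis near the box's y), so it can be gripped by its sides, fingers closing along the box's length. It may roll a little about its long axis.
- board: Wooden chopping board, fixed, lying flat, 230 (x) x 340 (y) x 21 (z) mm. Origin: centre of its underside.
- tumbler: Bystander: clear glass tumbler, 81 mm wide, 86 mm high, standing at the back. Origin: centre of its underside.
- tuna_tin: Bystander: flat round tin, 86 mm wide, 40 mm high, at the back. Origin: centre of its underside.
- salt_shaker: Bystander: glass salt shaker, 44 mm wide, 90 mm high, at the back. Origin: centre of its underside.

How it is judged:
By the outcome, as a careful person would: the job done as asked, in the order asked, and still so for the second after the job is handed in, with the robot touching nothing.
It also fails if it takes over 59 s, if anything falls off the work surface, if the arm or the gripper's body presses on something with over 40 N, if the wrist force passes 120 N, or if a joint passes its speed limit or range.

ROBOT

A 6-joint arm with a two-finger parallel gripper is mounted at the origin on a cart in front of the work surface, level with it; the furniture and walls round the work are solid. World frame = base frame: x ahead of the robot, y to its left, z up, the work surface at z = 0. Lengths are in m, angles in rad, forces in N, time in s.
With the tool pointing down it reaches from about 0.375 to 0.9 m from the base axis. Payload 3.1 kg.
Tool frame: the origin (TCP) lies midway between the tips of the shut fingers; the grasp point (between the pads) lies 19 mm behind it (manip.grasp_offset is the distance from the TCP to the grasp point, in m); z points along the fingers, y is the line along which they close (so a half turn about z gives the same grasp; the last joint's range is limited). The gripper opens to 85 mm and grips with 20 to 120 N. Pads are 22 mm wide; open, the fingers measure 114 mm over their backs; the gripper's body (76 mm by 85 mm) begins 54 mm behind the grasp point. The pads swing forward as they close: fully open they stand 13 mm farther back than shut.
Start: joints at [-1.504, 0.527, 1.433, -0, 1.181, -0.178], TCP at [0.152, -0.606, 0.231] pointing down, gripper open.
Joint ranges: [-3.08, 3.08], [-0.75, 2.2], [0.22, 2.44], [-1.43, 4.57], [0, 2.65], [-2.85, 2.85]. Speed limits (rad/s): [2.79, 2.79, 3.14, 3.14, 3.14, 3.14].

INTERFACE

Orientations are given as a unit quaternion [x, y, z, w].
In Python, from station import sensors, cams, order, manip gives the robot as it stands.
- The arm moves only by the tool move_arm, never from a script. Its argument "targets" is a list of rows, each an object of numbers: "dx", "dy", "dz": the shift along the world's x, y, z normalised to -1 to 1, where 1 is 25 mm; "rx", "ry", "rz": the turn, a rotation vector about the world's x, y, z normalised to -1 to 1, where 1 is 30 degrees. A call has exactly 10 rows; each row shifts and turns the commanded pose from where the row before left it; what a row does not reach is not made up. A row lasts 1/8 s, in which the tool goes at most 62.5 mm and 10.7 degrees, less where a joint would pass 70% of its speed; a pose out of reach is approached as far as the arm can. A call with a number of a shift or a turn outside -1 to 1 is refused whole. A call with a gripper value outside its range is refused whole. "claw" is the opening in per cent of the stroke, from 0 (shut) to 100 (fully open), set as the call begins (left out, the last holds). The fingers move at their own pace and stop on an object; "newtons" is the grip in N (left out, the last holds). Time passes only in rows, so rows that do not move let the fingers close, or fill a call up. It gives the time, the measured TCP pose, the force, the opening and the grip force at its end, in the units of the state.
- sensors.sense(): the state, without advancing time (a new reading comes with each control period).
- cams.snapshot(name): name is "scene" or "side" or "wrist"; returns the picture (420x560x3 uint8, red, green, blue); there is no depth.
- cams.camera_model(name): a dict with "fx", "fy", "cx", "cy" (pixels), "extrinsics" (4x4, takes a point from world to camera coordinates). Camera axes: x right, y down, z forward; pixel columns grow to the right and rows downward; lengths in m; the calibration is good to about 2 mm. A picture is of the moment at which its call begins: read the wrist's pose just before it. camera_model takes no time and is no camera call; for the wrist camera it gives the pose at the moment of the call.
- order.sign_off(): hands the job in; it is judged then, once.
The state is a dict: "t": time; "q": joint angles; "qd": joint speeds; "tau": joint torques, N m; "tcp_pos": TCP position; "tool_rot": TCP orientation; "force": force on the tool from outside, world axes, zero at the start; "ft_torque": the same for the moment, N m; "finger_gap": opening from 0.0 (shut) to 1.0 (fully open); "gripper_force": force on a finger pad.
Only numpy, scipy, OpenCV 4.12 (cv2) and the standard library are available. Lean on these libraries where they do the work, as an engineer would, in place of code of your own. Each camera call takes 0.05 s, during which the arm holds its last target. There are 200 camera calls.

## Working session

There is one attempt and no reset: what is moved stays moved. The work goes in short steps, Python scripts to look and compute and a tool call to move; the robot and the scene stay as the last step left them, time stands still between calls to the robot, and variables do not carry over. Pictures are saved under pics/ and viewed, at most 13 in all, crops included, and the job is handed in when it is done.

Besides the shell and the picture viewer there is one more tool, called after ">>>" by a JSON object that holds its "method" and its "body", one argument or row to a line. move_arm: Moves the arm, as the interface text tells. Scaled input: -1 to 1 covers 25 mm each way for a shift and 30 degrees each way for a turn. Its arguments: {"type":"object","properties":{"targets":{"type":"array"},"claw":{"type":"number"},"newtons":{"type":"number"}},"required":["targets"]}

```bash
mkdir -p pics
python3 - <<'E'
from station import sensors,cams,manip
import cv2,numpy as np
s=sensors.sense();print(s['t'],s['tcp_pos'],s['tool_rot'],manip.grasp_offset)
for n in("scene","side"):
    im=cams.snapshot(n);cv2.imwrite(f"pics/{n}0.png",im[:,:,::-1])
    m=cams.camera_model(n);print(n,m["fx"],m["fy"],m["cx"],m["cy"]);print(np.round(m["extrinsics"],4).tolist())
E
```

```text
0.0 [ 0.1514583  -0.60561914  0.23032104] [ 9.92518786e-01  1.22087084e-01  7.30235855e-05 -1.09460132e-03] 0.0187
scene 462.25849976176306 462.25849976176306 280.2788833773845 210.7047870712492
[[0.878, -0.478, 0.0247, -0.5594], [-0.2191, -0.4472, -0.8672, 0.217], [0.4256, 0.756, -0.4973, 0.7346], [0.0, 0.0, 0.0, 1.0]]
side 443.388998767579 443.388998767579 277.08787463909675 210.42346133585107
[[0.9408, -0.3389, 0.0027, -0.5952], [-0.1919, -0.5393, -0.82, 0.1811], [0.2793, 0.7709, -0.5724, 0.8887], [0.0, 0.0, 0.0, 1.0]]
```

View pics/scene0.png

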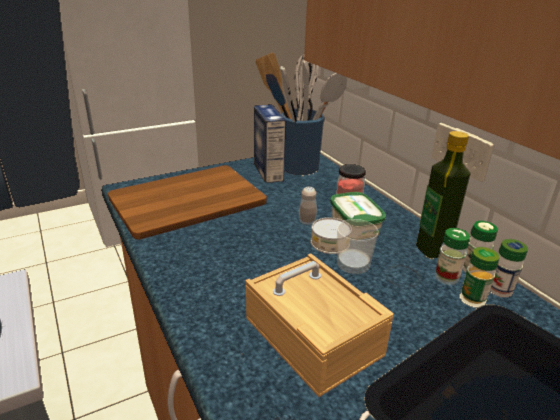

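View pics/side0.png

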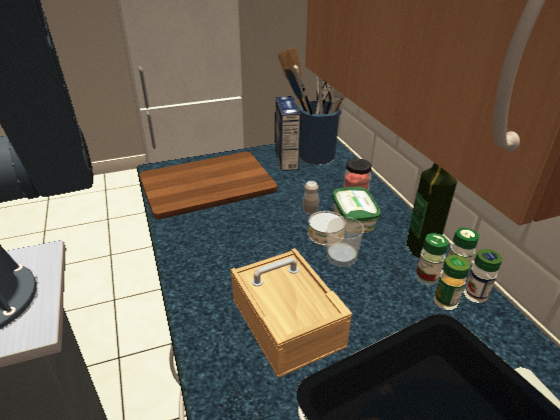

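The scene view shows the box with its lid handle at about (297,275) toward the upper-left end, and the board at (185,195). The tin (328,233), tumbler (355,245) and shaker (308,205) stand beyond the box. The side view shows the handle at (275,268). I'll zoom in for precise corners.

```bash
python3 - <<'E'
import cv2,numpy as np
a=cv2.imread("pics/scene0.png")[245:395,235:400];b=cv2.imread("pics/side0.png")[240:380,220:360]
cv2.imwrite("pics/c1.png",cv2.resize(a,None,fx=4.8,fy=4,interpolation=cv2.INTER_CUBIC)[:600,:800])
cv2.imwrite("pics/c2.png",cv2.resize(b,None,fx=4,fy=4,interpolation=cv2.INTER_CUBIC))
E
cat > h.py <<'E'
import numpy as np
from station import cams
def ray(n,px,m=None):
    m=m or cams.camera_model(n);E=np.array(m["extrinsics"]);R,t=E[:3,:3],E[:3,3]
    d=R.T@np.array([(px[0]-m["cx"])/m["fx"],(px[1]-m["cy"])/m["fy"],1]);return -R.T@t,d
def on(n,px,z,m=None):
    c,d=ray(n,px,m);return c+d*(z-c[2])/d[2]
def proj(n,p,m=None):
    m=m or cams.camera_model(n);E=np.array(m["extrinsics"]);q=E[:3,:3]@np.array(p)+E[:3,3]
    return np.array([m["fx"]*q[0]/q[2]+m["cx"],m["fy"]*q[1]/q[2]+m["cy"]])
E
python3 - <<'E'
from h import *
for n,L in(("scene",[((107,193),.021),((202,167),.021),((266,197),.021),((140,228),.021)]),("side",[((141,184),.021),((257,153),.021),((276,184),.021),((153,211),.021)])):
    print(n,ray(n,(280,210))[0].round(3))
    for p,z in L: print(p,on(n,p,z).round(3))
for n,p in(("scene",(297,273)),("side",(275,265))): print(on(n,p,.106).round(4))
for n,L in(("scene",((328,247),(355,268),(308,222))),("side",((325,240),(343,260),(311,213)))):
    for p in L: print(n,on(n,p,0).round(3))
E
```

```text
scene [ 0.226 -0.726  0.567]
(107, 193) [0.347 0.373 0.021]
(202, 167) [0.614 0.419 0.021]
(266, 197) [0.694 0.181 0.021]
(140, 228) [0.38  0.173 0.021]
side [ 0.346 -0.789  0.659]
(141, 184) [0.349 0.314 0.021]
(257, 153) [0.704 0.382 0.021]
(276, 184) [0.698 0.19  0.021]
(153, 211) [0.364 0.172 0.021]
[ 0.5478 -0.2154  0.106 ]
[ 0.5527 -0.2095  0.106 ]
scene [ 0.729 -0.049  0.   ]
scene [ 0.736 -0.137  0.   ]
scene [0.745 0.06  0.   ]
side [ 0.733 -0.055  0.   ]
side [ 0.741 -0.134  0.   ]
side [0.746 0.058 0.   ]
```

View pics/c1.png

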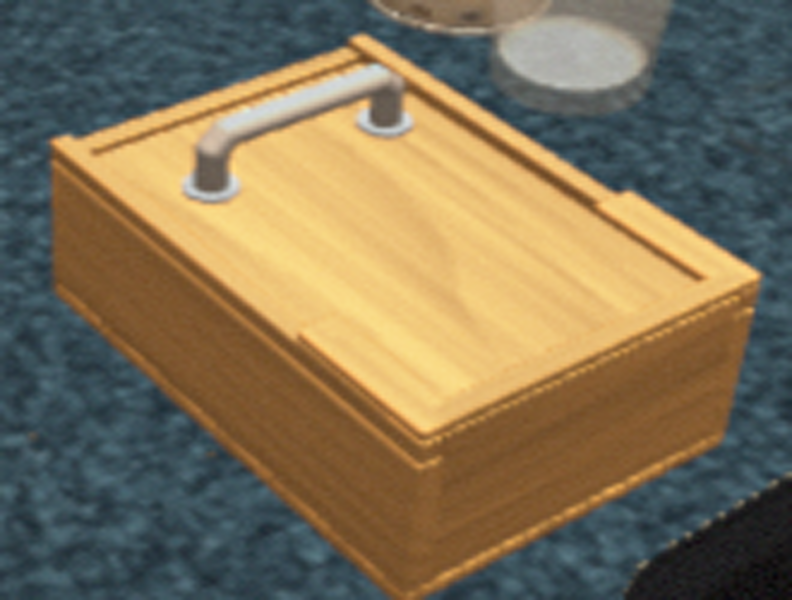

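View pics/c2.png

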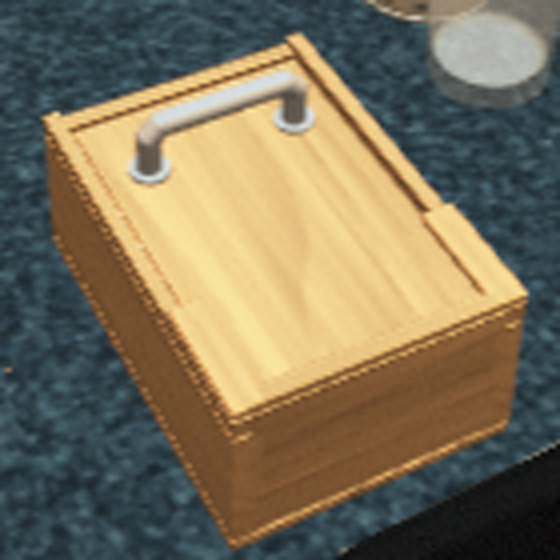

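Crop 1: bar from (212,133) to (392,78), feet at (211,188) and (385,122), front guide corners at (53,140) and (357,36), rear strip corners at (428,437) and (758,277). Crop 2: feet at (150,172) and (295,122), front corners at (47,117) and (293,36), rear corners at (236,415) and (525,297).

Run:
```python
from h import *
f={"scene":lambda p:((p[0]+.5)/4.8-.5+235,(p[1]+.5)/4-.5+245),"side":lambda p:((p[0]+.5)/4-.5+220,(p[1]+.5)/4-.5+240)}
P={"scene":dict(fl=(53,140,.085),fr=(357,36,.085),rl=(428,437,.091),rr=(758,277,.091),foot1=(211,186,.081),foot2=(385,121,.081),bar=(300,102,.106)),
"side":dict(fl=(47,117,.085),fr=(293,36,.085),rl=(236,415,.091),rr=(525,297,.091),foot1=(150,171,.081),foot2=(295,121,.081),bar=(222,102,.106))}
A={}
for n in P:
    W={k:on(n,f[n](v),v[2]) for k,v in P[n].items()};A[n]=W
W={k:(A["scene"][k]+A["side"][k])/2 for k in A["scene"]}
for k in W: print(k,A["scene"][k].round(4),A["side"][k].round(4),W[k].round(4))
for a,b in(("fl","rl"),("fr","rr"),("fl","fr"),("rl","rr"),("foot1","foot2")):
    d=(W[b]-W[a])[:2];print(a,b,np.linalg.norm(d).round(4),np.degrees(np.arctan2(d[1],d[0])).round(2))
print("centre",(W["fl"]+W["fr"]+W["rl"]+W["rr"])[:2]/4,"barmid",(W["foot1"]+W["foot2"])[:2]/2)
```

```text
fl [ 0.4771 -0.1693  0.085 ] [ 0.4788 -0.1699  0.085 ] [ 0.478  -0.1696  0.085 ]
fr [ 0.6108 -0.1527  0.085 ] [ 0.6109 -0.1535  0.085 ] [ 0.6108 -0.1531  0.085 ]
rl [ 0.5007 -0.3686  0.091 ] [ 0.5026 -0.3673  0.091 ] [ 0.5017 -0.368   0.091 ]
rr [ 0.6363 -0.3501  0.091 ] [ 0.6374 -0.3513  0.091 ] [ 0.6368 -0.3507  0.091 ]
foot1 [ 0.5143 -0.2157  0.081 ] [ 0.515  -0.2171  0.081 ] [ 0.5146 -0.2164  0.081 ]
foot2 [ 0.5899 -0.206   0.081 ] [ 0.5905 -0.2081  0.081 ] [ 0.5902 -0.2071  0.081 ]
bar [ 0.5519 -0.2089  0.106 ] [ 0.5528 -0.2099  0.106 ] [ 0.5524 -0.2094  0.106 ]
fl rl 0.1998 -83.19
fr rr 0.1994 -82.51
fl fr 0.1339 7.09
rl rr 0.1363 7.28
foot1 foot2 0.0761 7.03
centre [ 0.55682348 -0.26032976] barmid [ 0.55240535 -0.21172262]
```

>>> {"method": "move_arm", "body": {
  "targets": [
    {"dx": 1, "dy": 1, "rz": -0.023},
    {"dx": 1, "dy": 1, "rz": -0.023},
    {"dx": 1, "dy": 1, "rz": -0.023},
    {"dx": 1, "dy": 1, "rz": -0.023},
    {"dx": 1, "dy": 1, "rz": -0.023},
    {"dx": 1, "dy": 1, "rz": -0.023},
    {"dx": 1, "dy": 1, "rz": -0.023},
    {"dx": 1, "dy": 1, "rz": -0.023},
    {"dx": 1, "dy": 1, "rz": -0.023},
    {"dx": 1, "dy": 1, "rz": -0.023}
  ],
  "claw": 55
}}

```text
schema error: expected keys dx, dy, dz, rx, ry, rz
```

>>> {"method": "move_arm", "body": {
  "targets": [
    {"dx": 1, "dy": 0.9},
    {"dx": 1, "dy": 1},
    {"dx": 1, "dy": 1},
    {"dx": 1, "dy": 1},
    {"dx": 1, "dy": 1},
    {"dx": 1, "dy": 0.9, "dz": -0.6},
    {"dz": -0.8},
    {"dz": -0.4},
    {},
    {}
  ]
}}

```text
schema error: expected keys dx, dy, dz, rx, ry, rz
```

Run:
```python
from h import *
from station import sensors
import cv2
from scipy.spatial.transform import Rotation as R
s=sensors.sense();print(s['t'],s['tcp_pos'],R.from_quat(s['tool_rot']).as_matrix().round(3).tolist(),s['force'],s['finger_gap'])
m=cams.camera_model("wrist");im=cams.snapshot("wrist");cv2.imwrite("pics/w1.png",im[:,:,::-1])
import json;json.dump({k:np.array(v).tolist() for k,v in m.items()},open("w1.json","w"))
print(proj("wrist",(.552,-.211,.106),m))
```

```text
0.1 [ 0.151439   -0.60573126  0.23042204] [[0.97, 0.242, -0.0], [0.242, -0.97, 0.002], [0.0, -0.002, -1.0]] [1.19244398 0.11528292 0.38491844] 0.9980428542156047
[-389.59114316 -873.84674742]
```

View pics/w1.png

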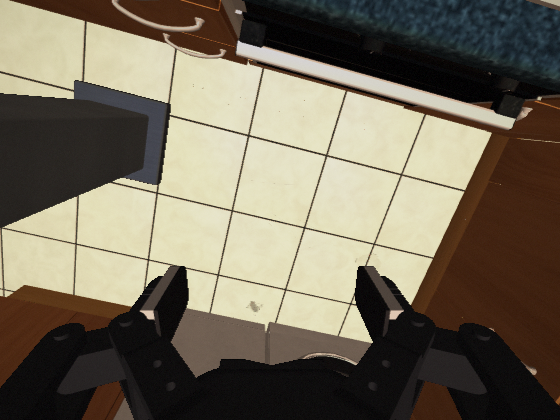

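The wrist picture shows only the floor: the moves were refused because every row needs all six keys.

>>> {"method": "move_arm", "body": {
  "targets": [
    {"dx": 1, "dy": 1, "dz": 0, "rx": 0, "ry": 0, "rz": -0.023},
    {"dx": 1, "dy": 1, "dz": 0, "rx": 0, "ry": 0, "rz": -0.023},
    {"dx": 1, "dy": 1, "dz": 0, "rx": 0, "ry": 0, "rz": -0.023},
    {"dx": 1, "dy": 1, "dz": 0, "rx": 0, "ry": 0, "rz": -0.023},
    {"dx": 1, "dy": 1, "dz": 0, "rx": 0, "ry": 0, "rz": -0.023},
    {"dx": 1, "dy": 1, "dz": 0, "rx": 0, "ry": 0, "rz": -0.023},
    {"dx": 1, "dy": 1, "dz": 0, "rx": 0, "ry": 0, "rz": -0.023},
    {"dx": 1, "dy": 1, "dz": 0, "rx": 0, "ry": 0, "rz": -0.023},
    {"dx": 1, "dy": 1, "dz": 0, "rx": 0, "ry": 0, "rz": -0.023},
    {"dx": 1, "dy": 1, "dz": 0, "rx": 0, "ry": 0, "rz": -0.023}
  ],
  "claw": 55
}}

```text
t: 1.4
tcp_pos: [0.4021, -0.3553, 0.2311]
tool_rot: [0.998, 0.062, -0.0, -0.0]
force: [0.4, -0.3, -0.2]
finger_gap: 0.549
gripper_force: 0.0
```

>>> {"method": "move_arm", "body": {
  "targets": [
    {"dx": 1, "dy": 0.9, "dz": 0, "rx": 0, "ry": 0, "rz": 0},
    {"dx": 1, "dy": 1, "dz": 0, "rx": 0, "ry": 0, "rz": 0},
    {"dx": 1, "dy": 1, "dz": 0, "rx": 0, "ry": 0, "rz": 0},
    {"dx": 1, "dy": 1, "dz": 0, "rx": 0, "ry": 0, "rz": 0},
    {"dx": 1, "dy": 1, "dz": 0, "rx": 0, "ry": 0, "rz": 0},
    {"dx": 1, "dy": 0.9, "dz": -0.6, "rx": 0, "ry": 0, "rz": 0},
    {"dx": 0, "dy": 0, "dz": -0.8, "rx": 0, "ry": 0, "rz": 0},
    {"dx": 0, "dy": 0, "dz": -0.4, "rx": 0, "ry": 0, "rz": 0},
    {"dx": 0, "dy": 0, "dz": 0, "rx": 0, "ry": 0, "rz": 0},
    {"dx": 0, "dy": 0, "dz": 0, "rx": 0, "ry": 0, "rz": 0}
  ]
}}

```text
t: 2.65
tcp_pos: [0.5517, -0.212, 0.1869]
tool_rot: [0.998, 0.062, 0.0, 0.0]
force: [0.0, -0.0, -0.6]
finger_gap: 0.544
gripper_force: 0.0
```

```bash
cat > look.py <<'E'
from h import *
from station import sensors
import cv2,sys
from scipy.spatial.transform import Rotation as R
s=sensors.sense();print(s['t'],s['tcp_pos'].round(4) if hasattr(s['tcp_pos'],'round') else s['tcp_pos'],R.from_quat(s['tool_rot']).as_matrix().round(3).tolist(),s['force'],s['finger_gap'])
c,o=sys.argv[1:3]
m=cams.camera_model(c);im=cams.snapshot(c);cv2.imwrite(f"pics/{o}.png",im[:,:,::-1])
import json;json.dump({k:np.array(v).tolist() for k,v in m.items()},open(f"{o}.json","w"))
for a in sys.argv[3:]: print(a,proj(c,eval(a),m))
E
python3 look.py wrist w2 "(.552,-.211,.106)" "(.5146,-.2164,.081)" "(.5902,-.2071,.081)"
```

```text
2.65 [ 0.5517 -0.212   0.1869] [[0.992, 0.123, 0.001], [0.123, -0.992, -0.001], [0.001, 0.001, -1.0]] [ 0.00202089 -0.01802207 -0.62068367] 0.5435390986061254
(.552,-.211,.106) [268.92418337 215.90148768]
(.5146,-.2164,.081) [270.04307949 245.47751278]
(.5902,-.2071,.081) [270.05831218 163.33741319]
```

View pics/w2.png

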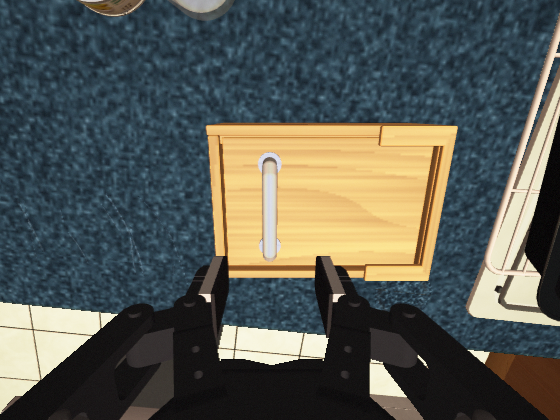

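The wrist view shows the bar vertical at column 269, rows 158–258. That matches the prediction of column 269, so the tool is aligned. Next I descend and grip.

>>> {"method": "move_arm", "body": {
  "targets": [
    {"dx": 0, "dy": 0, "dz": -0.7, "rx": 0, "ry": 0, "rz": 0},
    {"dx": 0, "dy": 0, "dz": -0.8, "rx": 0, "ry": 0, "rz": 0},
    {"dx": 0, "dy": 0.02, "dz": -0.8, "rx": 0, "ry": 0, "rz": 0},
    {"dx": 0, "dy": 0.02, "dz": -0.8, "rx": 0, "ry": 0, "rz": 0},
    {"dx": 0, "dy": 0, "dz": -0.5, "rx": 0, "ry": 0, "rz": 0},
    {"dx": 0, "dy": 0, "dz": -0.3, "rx": 0, "ry": 0, "rz": 0},
    {"dx": 0, "dy": 0, "dz": 0, "rx": 0, "ry": 0, "rz": 0},
    {"dx": 0, "dy": 0, "dz": 0, "rx": 0, "ry": 0, "rz": 0},
    {"dx": 0, "dy": 0, "dz": 0, "rx": 0, "ry": 0, "rz": 0},
    {"dx": 0, "dy": 0, "dz": 0, "rx": 0, "ry": 0, "rz": 0}
  ]
}}

```text
t: 3.95
tcp_pos: [0.5518, -0.2105, 0.0892]
tool_rot: [0.998, 0.062, 0.0, 0.0]
force: [-0.0, 0.5, 0.7]
finger_gap: 0.551
gripper_force: 0.0
```

>>> {"method": "move_arm", "body": {
  "targets": [
    {"dx": 0, "dy": 0, "dz": 0, "rx": 0, "ry": 0, "rz": 0},
    {"dx": 0, "dy": 0, "dz": 0, "rx": 0, "ry": 0, "rz": 0},
    {"dx": 0, "dy": 0, "dz": 0, "rx": 0, "ry": 0, "rz": 0},
    {"dx": 0, "dy": 0, "dz": 0, "rx": 0, "ry": 0, "rz": 0},
    {"dx": 0, "dy": 0, "dz": 0, "rx": 0, "ry": 0, "rz": 0},
    {"dx": 0, "dy": 0, "dz": 0, "rx": 0, "ry": 0, "rz": 0},
    {"dx": 0, "dy": 0, "dz": 0, "rx": 0, "ry": 0, "rz": 0},
    {"dx": 0, "dy": 0, "dz": 0, "rx": 0, "ry": 0, "rz": 0},
    {"dx": 0, "dy": 0, "dz": 0, "rx": 0, "ry": 0, "rz": 0},
    {"dx": 0, "dy": 0, "dz": 0, "rx": 0, "ry": 0, "rz": 0}
  ],
  "claw": 0,
  "newtons": 70
}}

```text
t: 5.2
tcp_pos: [0.5516, -0.2103, 0.089]
tool_rot: [0.998, 0.062, 0.0, 0.0]
force: [-1.7, 0.6, 5.9]
finger_gap: 0.109
gripper_force: 68.4
```

>>> {"method": "move_arm", "body": {
  "targets": [
    {"dx": 0, "dy": -0.01, "dz": 0.09, "rx": 0.031, "ry": 0.004, "rz": 0},
    {"dx": 0, "dy": -0.01, "dz": 0.09, "rx": 0.031, "ry": 0.004, "rz": 0},
    {"dx": 0, "dy": -0.01, "dz": 0.09, "rx": 0.031, "ry": 0.004, "rz": 0},
    {"dx": 0, "dy": 0, "dz": 0.09, "rx": 0.031, "ry": 0.004, "rz": 0},
    {"dx": 0, "dy": 0, "dz": 0, "rx": 0, "ry": 0, "rz": 0},
    {"dx": 0, "dy": 0, "dz": 0, "rx": 0, "ry": 0, "rz": 0},
    {"dx": 0, "dy": 0, "dz": 0, "rx": 0, "ry": 0, "rz": 0},
    {"dx": 0, "dy": 0, "dz": 0, "rx": 0, "ry": 0, "rz": 0},
    {"dx": 0, "dy": 0, "dz": 0, "rx": 0, "ry": 0, "rz": 0},
    {"dx": 0, "dy": 0, "dz": 0, "rx": 0, "ry": 0, "rz": 0}
  ]
}}

```text
t: 6.45
tcp_pos: [0.5515, -0.211, 0.0978]
tool_rot: [0.998, 0.062, -0.002, -0.033]
force: [-0.3, -0.7, -1.6]
finger_gap: 0.112
gripper_force: 68.3
```

```bash
python3 look.py side s1; python3 -c "
import cv2
a=cv2.imread('pics/s1.png')[200:380,200:400];cv2.imwrite('pics/s1c.png',cv2.resize(a,None,fx=3.3,fy=3.3,interpolation=cv2.INTER_CUBIC))"
```

```text
6.45 [ 0.5515 -0.211   0.0978] [[0.992, 0.124, -0.008], [0.124, -0.99, 0.065], [-0.0, -0.065, -0.998]] [-0.31872145 -0.66665355 -1.59453297] 0.11182178033959525
```

View pics/s1c.png

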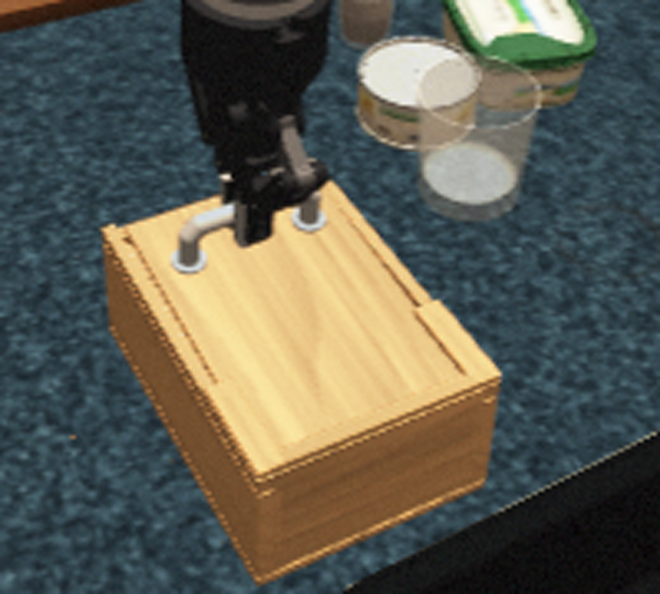

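The side crop shows the lid's front end raised over the lip (around (220,200)), held by the fingers at (255,220). Forces are about the lid's weight, so I slide it.

>>> {"method": "move_arm", "body": {
  "targets": [
    {"dx": -0.025, "dy": 0.2, "dz": 0, "rx": 0, "ry": 0, "rz": 0},
    {"dx": -0.025, "dy": 0.2, "dz": 0, "rx": 0, "ry": 0, "rz": 0},
    {"dx": -0.025, "dy": 0.2, "dz": 0, "rx": 0, "ry": 0, "rz": 0},
    {"dx": -0.025, "dy": 0.2, "dz": 0, "rx": 0, "ry": 0, "rz": 0},
    {"dx": -0.025, "dy": 0.2, "dz": 0, "rx": 0, "ry": 0, "rz": 0},
    {"dx": -0.025, "dy": 0.2, "dz": 0, "rx": 0, "ry": 0, "rz": 0},
    {"dx": -0.025, "dy": 0.2, "dz": 0, "rx": 0, "ry": 0, "rz": 0},
    {"dx": -0.025, "dy": 0.2, "dz": 0, "rx": 0, "ry": 0, "rz": 0},
    {"dx": -0.025, "dy": 0.2, "dz": 0, "rx": 0, "ry": 0, "rz": 0},
    {"dx": -0.025, "dy": 0.2, "dz": 0, "rx": 0, "ry": 0, "rz": 0}
  ]
}}

```text
t: 7.75
tcp_pos: [0.5452, -0.1608, 0.0978]
tool_rot: [0.998, 0.062, -0.002, -0.033]
force: [0.0, -0.9, -1.1]
finger_gap: 0.111
gripper_force: 68.3
```

>>> {"method": "move_arm", "body": {
  "targets": [
    {"dx": -0.05, "dy": 0.4, "dz": 0, "rx": 0, "ry": 0, "rz": 0},
    {"dx": -0.05, "dy": 0.4, "dz": 0, "rx": 0, "ry": 0, "rz": 0},
    {"dx": -0.05, "dy": 0.4, "dz": 0.2, "rx": 0, "ry": 0, "rz": 0},
    {"dx": -0.05, "dy": 0.4, "dz": 0.4, "rx": 0, "ry": 0, "rz": 0},
    {"dx": -0.06, "dy": 0.5, "dz": 0.5, "rx": 0, "ry": 0, "rz": 0},
    {"dx": -0.06, "dy": 0.5, "dz": 0.3, "rx": -0.031, "ry": -0.004, "rz": 0},
    {"dx": -0.06, "dy": 0.5, "dz": 0, "rx": -0.031, "ry": -0.004, "rz": 0},
    {"dx": -0.06, "dy": 0.5, "dz": 0, "rx": -0.031, "ry": -0.004, "rz": 0},
    {"dx": -0.06, "dy": 0.5, "dz": 0, "rx": -0.031, "ry": -0.004, "rz": 0},
    {"dx": -0.06, "dy": 0.5, "dz": 0, "rx": 0, "ry": 0, "rz": 0}
  ]
}}

```text
t: 9.0
tcp_pos: [0.5312, -0.0449, 0.1336]
tool_rot: [0.998, 0.062, 0.0, 0.0]
force: [0.4, 0.9, -2.0]
finger_gap: 0.113
gripper_force: 68.3
```

```bash
python3 look.py side s2
```

```text
9.0 [ 0.5312 -0.0449  0.1336] [[0.992, 0.125, 0.001], [0.125, -0.992, 0.0], [0.001, 0.0, -1.0]] [ 0.40072109  0.87321465 -1.98021985] 0.11307194712395782
```

View pics/s2.png

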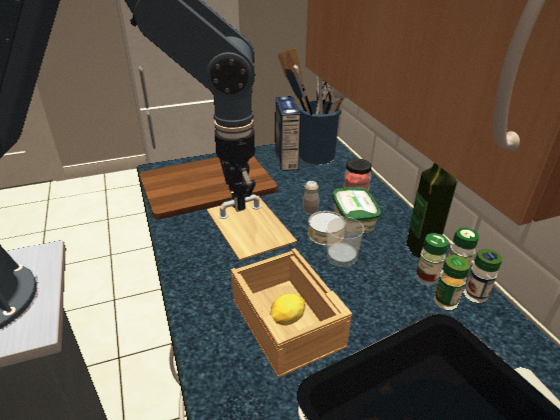

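The side view shows the lid free and level at (250,225), clear of the box, and the lemon at (288,309). I lower the lid onto the worktop.

>>> {"method": "move_arm", "body": {
  "targets": [
    {"dx": -0.11, "dy": 0.9, "dz": -0.5, "rx": 0, "ry": 0, "rz": 0},
    {"dx": -0.11, "dy": 0.9, "dz": -0.6, "rx": 0, "ry": 0, "rz": 0},
    {"dx": -0.11, "dy": 0.9, "dz": -0.6, "rx": 0, "ry": 0, "rz": 0},
    {"dx": -0.11, "dy": 0.9, "dz": -0.6, "rx": 0, "ry": 0, "rz": 0},
    {"dx": 0, "dy": 0, "dz": -0.6, "rx": 0, "ry": 0, "rz": 0},
    {"dx": 0, "dy": 0, "dz": -0.5, "rx": 0, "ry": 0, "rz": 0},
    {"dx": 0, "dy": 0, "dz": -0.4, "rx": 0, "ry": 0, "rz": 0},
    {"dx": 0, "dy": 0, "dz": -0.3, "rx": 0, "ry": 0, "rz": 0},
    {"dx": 0, "dy": 0, "dz": -0.2, "rx": 0, "ry": 0, "rz": 0},
    {"dx": 0, "dy": 0, "dz": -0.1, "rx": 0, "ry": 0, "rz": 0}
  ]
}}

```text
t: 10.3
tcp_pos: [0.5203, 0.0437, 0.0226]
tool_rot: [0.998, 0.062, 0.0, 0.0]
force: [0.4, -0.2, -0.8]
finger_gap: 0.113
gripper_force: 68.4
```

>>> {"method": "move_arm", "body": {
  "targets": [
    {"dx": 0, "dy": 0, "dz": -0.06, "rx": 0, "ry": 0, "rz": 0},
    {"dx": 0, "dy": 0, "dz": -0.06, "rx": 0, "ry": 0, "rz": 0},
    {"dx": 0, "dy": 0, "dz": -0.06, "rx": 0, "ry": 0, "rz": 0},
    {"dx": 0, "dy": 0, "dz": -0.04, "rx": 0, "ry": 0, "rz": 0},
    {"dx": 0, "dy": 0, "dz": -0.04, "rx": 0, "ry": 0, "rz": 0},
    {"dx": 0, "dy": 0, "dz": -0.04, "rx": 0, "ry": 0, "rz": 0},
    {"dx": 0, "dy": 0, "dz": 0, "rx": 0, "ry": 0, "rz": 0},
    {"dx": 0, "dy": 0, "dz": 0, "rx": 0, "ry": 0, "rz": 0},
    {"dx": 0, "dy": 0, "dz": 0, "rx": 0, "ry": 0, "rz": 0},
    {"dx": 0, "dy": 0, "dz": 0, "rx": 0, "ry": 0, "rz": 0}
  ]
}}

```text
t: 11.55
tcp_pos: [0.5203, 0.0439, 0.0153]
tool_rot: [0.998, 0.062, 0.0, -0.0]
force: [-0.4, 0.5, -2.0]
finger_gap: 0.114
gripper_force: 68.4
```

>>> {"method": "move_arm", "body": {
  "targets": [
    {"dx": 0, "dy": 0, "dz": -0.02, "rx": 0, "ry": 0, "rz": 0},
    {"dx": 0, "dy": 0, "dz": 0, "rx": 0, "ry": 0, "rz": 0},
    {"dx": 0, "dy": 0, "dz": -0.02, "rx": 0, "ry": 0, "rz": 0},
    {"dx": 0, "dy": 0, "dz": 0, "rx": 0, "ry": 0, "rz": 0},
    {"dx": 0, "dy": 0, "dz": -0.01, "rx": 0, "ry": 0, "rz": 0},
    {"dx": 0, "dy": 0, "dz": 0, "rx": 0, "ry": 0, "rz": 0},
    {"dx": 0, "dy": 0, "dz": 0, "rx": 0, "ry": 0, "rz": 0},
    {"dx": 0, "dy": 0, "dz": 0, "rx": 0, "ry": 0, "rz": 0},
    {"dx": 0, "dy": 0, "dz": 0, "rx": 0, "ry": 0, "rz": 0},
    {"dx": 0, "dy": 0, "dz": 0, "rx": 0, "ry": 0, "rz": 0}
  ]
}}

```text
t: 12.8
tcp_pos: [0.5203, 0.0439, 0.0151]
tool_rot: [0.998, 0.062, 0.0, 0.0]
force: [-0.5, -0.1, 8.6]
finger_gap: 0.11
gripper_force: 69.4
```

>>> {"method": "move_arm", "body": {
  "targets": [
    {"dx": 0, "dy": 0, "dz": 0, "rx": 0, "ry": 0, "rz": 0},
    {"dx": 0, "dy": 0, "dz": 0, "rx": 0, "ry": 0, "rz": 0},
    {"dx": 0, "dy": 0, "dz": 0, "rx": 0, "ry": 0, "rz": 0},
    {"dx": 0, "dy": 0, "dz": 0, "rx": 0, "ry": 0, "rz": 0},
    {"dx": 0, "dy": 0, "dz": 0.3, "rx": 0, "ry": 0, "rz": 0},
    {"dx": 0, "dy": 0, "dz": 0.8, "rx": 0, "ry": 0, "rz": 0},
    {"dx": 0, "dy": 0, "dz": 1, "rx": 0, "ry": 0, "rz": 0},
    {"dx": 0, "dy": 0, "dz": 1, "rx": 0, "ry": 0, "rz": 0},
    {"dx": 0, "dy": 0, "dz": 1, "rx": 0, "ry": 0, "rz": 0},
    {"dx": 0, "dy": -0.5, "dz": 1, "rx": 0, "ry": 0, "rz": 0}
  ],
  "claw": 50
}}

```text
t: 14.05
tcp_pos: [0.5199, 0.0319, 0.1429]
tool_rot: [0.998, 0.063, 0.0, -0.0]
force: [-0.4, -0.8, 0.6]
finger_gap: 0.502
gripper_force: 0.0
```

```bash
cat > lem.py <<'E'
from h import *
from station import sensors
import cv2,json
for n in("scene","side"):
    im=cams.snapshot(n);cv2.imwrite(f"pics/{n}L.png",im[:,:,::-1])
    h=cv2.cvtColor(im,cv2.COLOR_RGB2HSV)
    M=cv2.inRange(h,(22,170,90),(34,255,255));M[:, :220]=0;M[:, 400:]=0;M[:240]=0
    k,l,st,ce=cv2.connectedComponentsWithStats(M);i=1+st[1:,4].argmax()
    c=max(cv2.findContours((l==i).astype(np.uint8),0,1)[0],key=cv2.contourArea)
    print(n,st[i],ce[i],cv2.fitEllipse(c),on(n,cv2.fitEllipse(c)[0],.036).round(4))
E
python3 lem.py
```

```text
scene [297 302  36  34 833] [315.71788715 316.60384154] ((315.5287780761719, 316.9631042480469), (30.59351921081543, 34.92888641357422), 102.78263854980469) [ 0.5642 -0.2541  0.036 ]
side [271 294  33  31 380] [286.96315789 310.18947368] ((288.1009216308594, 307.634033203125), (25.533336639404297, 30.557476043701172), 62.948482513427734) [ 0.5623 -0.2557  0.036 ]
```

>>> {"method": "move_arm", "body": {
  "targets": [
    {"dx": 0.16, "dy": -1, "dz": 0.4, "rx": 0, "ry": 0, "rz": 0},
    {"dx": 0.16, "dy": -1, "dz": 0.4, "rx": 0, "ry": 0, "rz": 0},
    {"dx": 0.16, "dy": -1, "dz": 0.4, "rx": 0, "ry": 0, "rz": 0},
    {"dx": 0.16, "dy": -1, "dz": 0.4, "rx": 0, "ry": 0, "rz": 0},
    {"dx": 0.16, "dy": -1, "dz": 0.4, "rx": 0, "ry": 0, "rz": 0},
    {"dx": 0.16, "dy": -1, "dz": 0, "rx": 0, "ry": 0, "rz": 0},
    {"dx": 0.16, "dy": -1, "dz": 0, "rx": 0, "ry": 0, "rz": 0},
    {"dx": 0.16, "dy": -1, "dz": 0, "rx": 0, "ry": 0, "rz": 0},
    {"dx": 0.16, "dy": -1, "dz": 0, "rx": 0, "ry": 0, "rz": 0},
    {"dx": 0.16, "dy": -1, "dz": 0, "rx": 0, "ry": 0, "rz": 0}
  ],
  "claw": 100
}}

```text
t: 15.4
tcp_pos: [0.5604, -0.22, 0.1913]
tool_rot: [0.998, 0.062, -0.0, -0.0]
force: [0.4, -0.5, -0.1]
finger_gap: 0.996
gripper_force: 0.0
```

>>> {"method": "move_arm", "body": {
  "targets": [
    {"dx": 0.06, "dy": -0.8, "dz": 0, "rx": 0, "ry": 0, "rz": 0},
    {"dx": 0.06, "dy": -0.5, "dz": 0, "rx": 0, "ry": 0, "rz": 0},
    {"dx": 0, "dy": -0.2, "dz": 0, "rx": 0, "ry": 0, "rz": 0},
    {"dx": 0, "dy": 0, "dz": 0, "rx": 0, "ry": 0, "rz": 0},
    {"dx": 0, "dy": 0, "dz": 0, "rx": 0, "ry": 0, "rz": 0},
    {"dx": 0, "dy": 0, "dz": 0, "rx": 0, "ry": 0, "rz": 0},
    {"dx": 0, "dy": 0, "dz": 0, "rx": 0, "ry": 0, "rz": 0},
    {"dx": 0, "dy": 0, "dz": 0, "rx": 0, "ry": 0, "rz": 0},
    {"dx": 0, "dy": 0, "dz": 0, "rx": 0, "ry": 0, "rz": 0},
    {"dx": 0, "dy": 0, "dz": 0, "rx": 0, "ry": 0, "rz": 0}
  ]
}}

```text
t: 16.65
tcp_pos: [0.5632, -0.2561, 0.1915]
tool_rot: [0.998, 0.062, -0.0, -0.0]
force: [-0.3, -0.6, -0.7]
finger_gap: 0.998
gripper_force: 0.0
```

```bash
python3 look.py wrist w3
python3 - <<'E'
from h import *
import cv2,json
m=json.load(open("w3.json"));im=cv2.imread("pics/w3.png");h=cv2.cvtColor(im,cv2.COLOR_BGR2HSV)
M=cv2.inRange(h,(22,170,90),(34,255,255));k,l,st,ce=cv2.connectedComponentsWithStats(M);i=1+st[1:,4].argmax()
c=max(cv2.findContours((l==i).astype(np.uint8),0,1)[0],key=cv2.contourArea)
(e,ax,an)=cv2.fitEllipse(c);print(st[i],e,ax,an,on("wrist",e,.036,m).round(4))
d=np.array([np.sin(np.radians(an)),-np.cos(np.radians(an))])*20
a=on("wrist",np.array(e)+d,.036,m)-on("wrist",np.array(e)-d,.036,m);print("long axis deg",np.degrees(np.arctan2(a[1],a[0])))
E
```

```text
16.65 [ 0.5632 -0.2561  0.1915] [[0.992, 0.124, -0.0], [0.124, -0.992, 0.0], [-0.0, -0.0, -1.0]] [-0.28068265 -0.60969079 -0.67222622] 0.9977808272107442
[ 246  160   53   70 2679] (271.8000183105469, 195.3082275390625) (50.3138313293457, 66.17292022705078) 171.18258666992188 [ 0.5607 -0.2578  0.036 ]
long axis deg -164.30070848662746
```

View pics/w3.png

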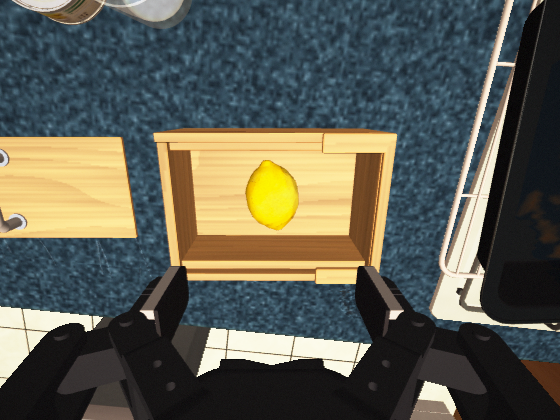

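The wrist view shows the lemon at (272,195), unobstructed, with its long axis at about 15.7° in world. I turn the tool +8.5° and descend.

>>> {"method": "move_arm", "body": {
  "targets": [
    {"dx": -0.04, "dy": -0.02, "dz": -0.6, "rx": 0, "ry": 0, "rz": 0.07},
    {"dx": -0.04, "dy": -0.02, "dz": -0.8, "rx": 0, "ry": 0, "rz": 0.07},
    {"dx": 0, "dy": 0, "dz": -0.9, "rx": 0, "ry": 0, "rz": 0.07},
    {"dx": 0, "dy": 0, "dz": -0.9, "rx": 0, "ry": 0, "rz": 0.07},
    {"dx": 0, "dy": 0, "dz": -0.8, "rx": 0, "ry": 0, "rz": 0},
    {"dx": 0, "dy": 0, "dz": -0.8, "rx": 0, "ry": 0, "rz": 0},
    {"dx": 0, "dy": 0, "dz": -0.8, "rx": 0, "ry": 0, "rz": 0},
    {"dx": 0, "dy": 0, "dz": -0.6, "rx": 0, "ry": 0, "rz": 0},
    {"dx": 0, "dy": 0, "dz": -0.5, "rx": 0, "ry": 0, "rz": 0},
    {"dx": 0, "dy": 0, "dz": -0.4, "rx": 0, "ry": 0, "rz": 0}
  ]
}}

```text
t: 17.95
tcp_pos: [0.5613, -0.2572, 0.0135]
tool_rot: [0.991, 0.135, 0.0, 0.0]
force: [0.1, 0.3, 0.3]
finger_gap: 1.0
gripper_force: 0.0
```

>>> {"method": "move_arm", "body": {
  "targets": [
    {"dx": 0, "dy": 0, "dz": -0.1, "rx": 0, "ry": 0, "rz": 0},
    {"dx": 0, "dy": 0, "dz": 0, "rx": 0, "ry": 0, "rz": 0},
    {"dx": 0, "dy": 0, "dz": 0, "rx": 0, "ry": 0, "rz": 0},
    {"dx": 0, "dy": 0, "dz": 0, "rx": 0, "ry": 0, "rz": 0},
    {"dx": 0, "dy": 0, "dz": 0, "rx": 0, "ry": 0, "rz": 0},
    {"dx": 0, "dy": 0, "dz": 0, "rx": 0, "ry": 0, "rz": 0},
    {"dx": 0, "dy": 0, "dz": 0, "rx": 0, "ry": 0, "rz": 0},
    {"dx": 0, "dy": 0, "dz": 0, "rx": 0, "ry": 0, "rz": 0},
    {"dx": 0, "dy": 0, "dz": 0, "rx": 0, "ry": 0, "rz": 0},
    {"dx": 0, "dy": 0, "dz": 0, "rx": 0, "ry": 0, "rz": 0}
  ],
  "claw": 20,
  "newtons": 25
}}

```text
t: 19.2
tcp_pos: [0.5616, -0.2573, 0.012]
tool_rot: [0.991, 0.135, 0.0, 0.0]
force: [0.4, 0.4, 5.7]
finger_gap: 0.621
gripper_force: 26.8
```

>>> {"method": "move_arm", "body": {
  "targets": [
    {"dx": 0, "dy": 0, "dz": 0.2, "rx": 0, "ry": 0, "rz": 0},
    {"dx": 0, "dy": 0, "dz": 0.4, "rx": 0, "ry": 0, "rz": 0},
    {"dx": 0, "dy": 0, "dz": 0.6, "rx": 0, "ry": 0, "rz": 0},
    {"dx": 0, "dy": 0, "dz": 0.8, "rx": 0, "ry": 0, "rz": 0},
    {"dx": 0, "dy": 0, "dz": 0.8, "rx": 0, "ry": 0, "rz": 0},
    {"dx": 0, "dy": 0, "dz": 0.8, "rx": 0, "ry": 0, "rz": 0},
    {"dx": 0, "dy": 0, "dz": 0.8, "rx": 0, "ry": 0, "rz": 0},
    {"dx": 0, "dy": 0, "dz": 0.6, "rx": 0, "ry": 0, "rz": 0},
    {"dx": 0, "dy": 0, "dz": 0.4, "rx": 0, "ry": 0, "rz": 0},
    {"dx": 0, "dy": 0, "dz": 0.2, "rx": 0, "ry": 0, "rz": 0}
  ]
}}

```text
t: 20.45
tcp_pos: [0.5613, -0.2571, 0.1523]
tool_rot: [0.991, 0.135, 0.0, 0.0]
force: [-0.5, 0.7, -0.9]
finger_gap: 0.622
gripper_force: 26.6
```

```bash
python3 look.py side s3
python3 - <<'E'
from h import *
import cv2
# near/far board edges: board colour mask corners via both clean views at z=.021
for n,f in(("scene","pics/scene0.png"),("side","pics/side0.png")):
    im=cv2.imread(f);h=cv2.cvtColor(im,cv2.COLOR_BGR2HSV);M=cv2.inRange(h,(3,110,60),(18,255,255));M[240:]=0;M[:145]=0;M[:,285:]=0;M[:,:95]=0
    k,l,st,ce=cv2.connectedComponentsWithStats(M);i=1+st[1:,4].argmax()
    print(n,st[i],on(n,ce[i],.021).round(3))
E
```

```text
20.45 [ 0.5613 -0.2571  0.1523] [[0.964, 0.268, 0.0], [0.268, -0.964, -0.0], [0.0, 0.0, -1.0]] [-0.52718641  0.74894424 -0.91864533] 0.6216631598440063
scene [ 108  165  159   74 6631] [0.505 0.257 0.021]
side [ 139  152  138   67 5331] [0.513 0.266 0.021]
```

View pics/s3.png

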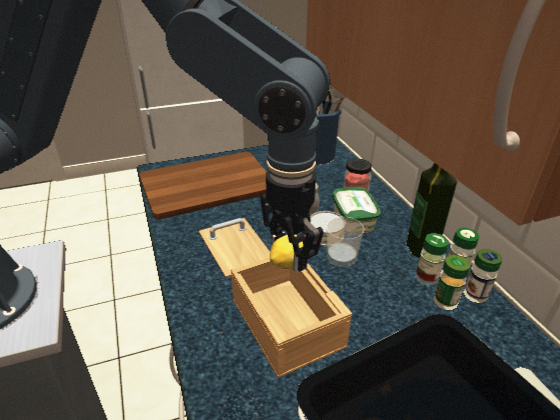

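The side view shows the lemon held at (285,252), above the empty box; the lid lies flat at (235,245). The board centre is near (0.52, 0.28). I carry the lemon there.

>>> {"method": "move_arm", "body": {
  "targets": [
    {"dx": -0.05, "dy": 0.5, "dz": 0, "rx": 0, "ry": 0, "rz": 0},
    {"dx": -0.05, "dy": 0.8, "dz": 0, "rx": 0, "ry": 0, "rz": 0},
    {"dx": -0.05, "dy": 1, "dz": 0, "rx": 0, "ry": 0, "rz": 0},
    {"dx": -0.05, "dy": 1, "dz": 0, "rx": 0, "ry": 0, "rz": 0},
    {"dx": -0.05, "dy": 1, "dz": 0, "rx": 0, "ry": 0, "rz": 0},
    {"dx": -0.05, "dy": 1, "dz": 0, "rx": 0, "ry": 0, "rz": 0},
    {"dx": -0.05, "dy": 1, "dz": 0, "rx": 0, "ry": 0, "rz": 0},
    {"dx": -0.05, "dy": 1, "dz": 0, "rx": 0, "ry": 0, "rz": 0},
    {"dx": -0.05, "dy": 1, "dz": 0, "rx": 0, "ry": 0, "rz": 0},
    {"dx": -0.05, "dy": 1, "dz": 0, "rx": 0, "ry": 0, "rz": 0}
  ]
}}

```text
t: 21.75
tcp_pos: [0.5481, -0.0222, 0.1516]
tool_rot: [0.991, 0.136, -0.0, -0.0]
force: [-1.1, -0.5, -0.9]
finger_gap: 0.622
gripper_force: 26.6
```

>>> {"method": "move_arm", "body": {
  "targets": [
    {"dx": -0.05, "dy": 1, "dz": 0, "rx": 0, "ry": 0, "rz": 0},
    {"dx": -0.05, "dy": 1, "dz": 0, "rx": 0, "ry": 0, "rz": 0},
    {"dx": -0.05, "dy": 1, "dz": 0, "rx": 0, "ry": 0, "rz": 0},
    {"dx": -0.05, "dy": 1, "dz": 0, "rx": 0, "ry": 0, "rz": 0},
    {"dx": -0.05, "dy": 1, "dz": 0, "rx": 0, "ry": 0, "rz": 0},
    {"dx": -0.05, "dy": 1, "dz": 0, "rx": 0, "ry": 0, "rz": 0},
    {"dx": -0.05, "dy": 1, "dz": 0, "rx": 0, "ry": 0, "rz": 0},
    {"dx": -0.05, "dy": 1, "dz": 0, "rx": 0, "ry": 0, "rz": 0},
    {"dx": -0.05, "dy": 1, "dz": 0, "rx": 0, "ry": 0, "rz": 0},
    {"dx": -0.05, "dy": 1, "dz": 0, "rx": 0, "ry": 0, "rz": 0}
  ]
}}

```text
t: 23.0
tcp_pos: [0.5349, 0.2275, 0.1515]
tool_rot: [0.991, 0.136, -0.0, -0.0]
force: [-0.0, 0.1, -2.0]
finger_gap: 0.62
gripper_force: 26.6
```

>>> {"method": "move_arm", "body": {
  "targets": [
    {"dx": -0.05, "dy": 1, "dz": 0, "rx": 0, "ry": 0, "rz": 0},
    {"dx": -0.05, "dy": 0.7, "dz": -0.3, "rx": 0, "ry": 0, "rz": 0},
    {"dx": -0.05, "dy": 0.3, "dz": -0.6, "rx": 0, "ry": 0, "rz": 0},
    {"dx": 0, "dy": 0, "dz": -0.8, "rx": 0, "ry": 0, "rz": 0},
    {"dx": 0, "dy": 0, "dz": -0.8, "rx": 0, "ry": 0, "rz": 0},
    {"dx": 0, "dy": 0, "dz": -0.7, "rx": 0, "ry": 0, "rz": 0},
    {"dx": 0, "dy": 0, "dz": -0.6, "rx": 0, "ry": 0, "rz": 0},
    {"dx": 0, "dy": 0, "dz": -0.4, "rx": 0, "ry": 0, "rz": 0},
    {"dx": 0, "dy": 0, "dz": -0.3, "rx": 0, "ry": 0, "rz": 0},
    {"dx": 0, "dy": 0, "dz": -0.1, "rx": 0, "ry": 0, "rz": 0}
  ]
}}

```text
t: 24.25
tcp_pos: [0.5325, 0.2754, 0.0363]
tool_rot: [0.991, 0.135, -0.0, 0.0]
force: [1.2, 0.2, -1.5]
finger_gap: 0.623
gripper_force: 26.6
```

Next I lower it gently to contact, expected near z = 0.025.

>>> {"method": "move_arm", "body": {
  "targets": [
    {"dx": 0, "dy": 0, "dz": -0.1, "rx": 0, "ry": 0, "rz": 0},
    {"dx": 0, "dy": 0, "dz": -0.08, "rx": 0, "ry": 0, "rz": 0},
    {"dx": 0, "dy": 0, "dz": -0.08, "rx": 0, "ry": 0, "rz": 0},
    {"dx": 0, "dy": 0, "dz": -0.04, "rx": 0, "ry": 0, "rz": 0},
    {"dx": 0, "dy": 0, "dz": -0.04, "rx": 0, "ry": 0, "rz": 0},
    {"dx": 0, "dy": 0, "dz": -0.04, "rx": 0, "ry": 0, "rz": 0},
    {"dx": 0, "dy": 0, "dz": 0, "rx": 0, "ry": 0, "rz": 0},
    {"dx": 0, "dy": 0, "dz": 0, "rx": 0, "ry": 0, "rz": 0},
    {"dx": 0, "dy": 0, "dz": 0, "rx": 0, "ry": 0, "rz": 0},
    {"dx": 0, "dy": 0, "dz": 0, "rx": 0, "ry": 0, "rz": 0}
  ]
}}

```text
t: 25.5
tcp_pos: [0.5326, 0.2754, 0.0271]
tool_rot: [0.991, 0.135, 0.0, -0.0]
force: [0.2, 0.2, -2.0]
finger_gap: 0.626
gripper_force: 26.6
```

>>> {"method": "move_arm", "body": {
  "targets": [
    {"dx": 0, "dy": 0, "dz": -0.03, "rx": 0, "ry": 0, "rz": 0},
    {"dx": 0, "dy": 0, "dz": 0, "rx": 0, "ry": 0, "rz": 0},
    {"dx": 0, "dy": 0, "dz": -0.03, "rx": 0, "ry": 0, "rz": 0},
    {"dx": 0, "dy": 0, "dz": 0, "rx": 0, "ry": 0, "rz": 0},
    {"dx": 0, "dy": 0, "dz": -0.03, "rx": 0, "ry": 0, "rz": 0},
    {"dx": 0, "dy": 0, "dz": 0, "rx": 0, "ry": 0, "rz": 0},
    {"dx": 0, "dy": 0, "dz": 0, "rx": 0, "ry": 0, "rz": 0},
    {"dx": 0, "dy": 0, "dz": 0, "rx": 0, "ry": 0, "rz": 0},
    {"dx": 0, "dy": 0, "dz": 0, "rx": 0, "ry": 0, "rz": 0},
    {"dx": 0, "dy": 0, "dz": 0, "rx": 0, "ry": 0, "rz": 0}
  ]
}}

```text
t: 26.75
tcp_pos: [0.5327, 0.2754, 0.025]
tool_rot: [0.991, 0.135, 0.0, -0.0]
force: [-0.7, -1.4, 3.2]
finger_gap: 0.62
gripper_force: 26.9
```

>>> {"method": "move_arm", "body": {
  "targets": [
    {"dx": 0, "dy": 0, "dz": 0, "rx": 0, "ry": 0, "rz": 0},
    {"dx": 0, "dy": 0, "dz": 0, "rx": 0, "ry": 0, "rz": 0},
    {"dx": 0, "dy": 0, "dz": 0, "rx": 0, "ry": 0, "rz": 0},
    {"dx": 0, "dy": 0, "dz": 0, "rx": 0, "ry": 0, "rz": 0},
    {"dx": 0, "dy": 0, "dz": 0, "rx": 0, "ry": 0, "rz": 0},
    {"dx": 0, "dy": 0, "dz": 0, "rx": 0, "ry": 0, "rz": 0},
    {"dx": 0, "dy": 0, "dz": 0, "rx": 0, "ry": 0, "rz": 0},
    {"dx": 0, "dy": 0, "dz": 0, "rx": 0, "ry": 0, "rz": 0},
    {"dx": 0, "dy": 0, "dz": 0, "rx": 0, "ry": 0, "rz": 0},
    {"dx": 0, "dy": 0, "dz": 0, "rx": 0, "ry": 0, "rz": 0}
  ],
  "claw": 90
}}

```text
t: 28.0
tcp_pos: [0.5325, 0.2754, 0.0248]
tool_rot: [0.991, 0.135, 0.0, 0.0]
force: [-0.5, 0.2, -0.4]
finger_gap: 0.906
gripper_force: 0.0
```

>>> {"method": "move_arm", "body": {
  "targets": [
    {"dx": 0, "dy": 0, "dz": 0.2, "rx": 0, "ry": 0, "rz": 0},
    {"dx": 0, "dy": 0, "dz": 0.4, "rx": 0, "ry": 0, "rz": 0},
    {"dx": 0, "dy": 0, "dz": 0.6, "rx": 0, "ry": 0, "rz": 0},
    {"dx": 0, "dy": 0, "dz": 0.9, "rx": 0, "ry": 0, "rz": 0},
    {"dx": 0, "dy": 0, "dz": 0.9, "rx": 0, "ry": 0, "rz": 0},
    {"dx": 0, "dy": 0, "dz": 0.9, "rx": 0, "ry": 0, "rz": 0},
    {"dx": 0, "dy": 0, "dz": 0.9, "rx": 0, "ry": 0, "rz": 0},
    {"dx": 0, "dy": 0, "dz": 0.6, "rx": 0, "ry": 0, "rz": 0},
    {"dx": 0, "dy": 0, "dz": 0.4, "rx": 0, "ry": 0, "rz": 0},
    {"dx": 0, "dy": 0, "dz": 0, "rx": 0, "ry": 0, "rz": 0}
  ]
}}

```text
t: 29.25
tcp_pos: [0.5328, 0.2755, 0.1705]
tool_rot: [0.991, 0.135, 0.001, -0.0]
force: [-0.0, 0.7, -0.1]
finger_gap: 0.9
gripper_force: 0.0
```

```bash
python3 look.py scene f1
```

```text
29.25 [0.5328 0.2755 0.1705] [[0.964, 0.268, 0.001], [0.268, -0.964, 0.0], [0.001, -0.0, -1.0]] [-0.01304348  0.69993066 -0.07706334] 0.9003923958691407
```

View pics/f1.png

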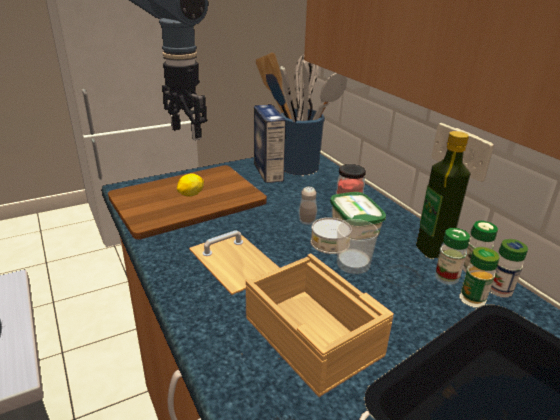

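The scene shows the lemon at (190,184) resting on the board. The lid is flat with its handle up at (235,260), the bystanders haven't moved, and the gripper is clear.

```bash
python3 -c "
from station import order
print(order.sign_off())"
```

```text
the job is handed in; nothing more can be done
None
```

The lid is lying flat on the worktop, handle up, the lemon is on the chopping board, the tumbler, tin and shaker look unmoved in the last picture, and I handed the job in after about 29 s of robot time (no verdict was returned).

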